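Set the wash timer by clicks and start it

TASK

On the blue wash timer, flick the thumbwheel's edge away from you with a fingertip, click by click, until the yellow lug stands upright at the top between the black pointers, without going past it; then press that timer's green start button fully down and let go. Do not grasp, lift or shove the timer, and leave the orange timer and everything else on the counter alone.

Things in the scene. Friction and masses are not known exactly. Their poses are not given: they have to be found in the camera images.
- washpod: Blue wash timer, white-topped box on rubber feet, 150 x 170 x 81 high, 1.3 to 2 kg, loose: slides if shoved. Origin: centre of its underside; x from its front (towards the robot) to its back, y to its left, z up. A lugged thumbwheel pokes up through the top at y = +40 mm, a green start button in a black collar (24 mm radius, top 92 mm up) at y = -45 mm.
- washpod_axle (a point): Centre of the blue timer's thumbwheel, on its axle (along the timer's y), 65 mm above the counter. Wheel 24 mm wide: grey drum of 34 mm radius with 8 radial lugs 45 degrees apart, 8 mm thick, rounded tips at 50 mm radius: the top one reaches 115 mm above the counter, its neighbours 101 mm. Black pointers on the timer's top, either side of the wheel, mark the crown.
- washpod_mark (a point): Tip of the blue timer's yellow lug, 50 mm from the axle. Six lugs are white; the red one comes to the top one click before the yellow one. A fingertip reaching 8 mm below the tip of the top lug and swept from the timer's front to its back, from 50 mm before the axle to 42 mm beyond, carries that lug on by one click and passes clear over its tip.
- washpod_wheel (a joint): Angle of the blue thumbwheel, rad; grows as its top moves away from the robot (timer's +x). 0 = yellow lug upright at the top. Clicks every 0.785 (45 degrees), always with a lug at the top; a sprung catch pulls it into the nearest click, about 3 N at a lug tip moves it on, no coasting. Starts 2 to 4 clicks short (-3.14, -2.36, -1.57; rarely balanced between). Stops at -4.0 and 2.4.
- washpod_start_top (a point): Centre of the top face of the blue timer's green start button (16 mm radius), 102 mm above the counter as it rests; pressed straight down.
- washpod_start (a joint): Travel of the blue timer's start button, m: 0 = up, 0.006 = fully down (about 4 N), springs back.
- drypod: The orange dryer timer, to be left alone: same build, size and axes as the blue one, orange with white top, green button and its own wheel.
- drypod_mark (a point): Tip of the yellow lug of the orange timer's wheel.
- tokens: Short brass token stack, 30 mm diameter, 30 high; a bystander; origin: centre of its underside.
- scoop: Blue measuring cup, 60 mm wide at the rim, 50 high; a bystander; origin: centre of its underside.
- softener: Blue softener bottle, 72 mm diameter, 150 high; a bystander; origin: centre of its underside.
- stainjar: White jar, 70 mm diameter, 90 high; a bystander; origin: centre of its underside.
- brush: Scrubbing brush lying flat, at the left; a bystander; its handle runs along its -x.
- soap: Green soap box 85 x 55 x 30; a bystander; origin: centre of its underside.
- spraycan: Orange can, 56 mm diameter, 120 high; a bystander; origin: centre of its underside.

How it is judged:
On the way, in this order (a step that is already met when the one before it is completed fails the run):
1. the blue wheel rests with the yellow lug at the top, button up (value of joint washpod_wheel between -0.15 and 0.15 rad and value of joint washpod_start below 0.002 m), for 0.3 s.
2. the blue timer's start button is pressed fully down (value of joint washpod_wheel between -0.2 and 0.2 rad and value of joint washpod_start above 0.0048 m), for 0.05 s.
At the end, for the whole second after the job is handed in: Blue wheel within 0.15 rad of 0 (yellow lug at the top); its button was pressed at least 4.8 mm and is up again (under 1.5 mm); blue timer at rest on the counter within 30 mm of its start; orange timer, its wheel and all bystanders within 20 mm of theirs (value of joint washpod_wheel between -0.15 and 0.15 rad and value of joint washpod_start below 0.0015 m and distance of washpod from where it was at the start of the episode below 0.03 m and height (world z) of washpod below 0.005 m and angle between washpod's own z axis and vertical below 0.05 rad and linear speed of washpod below 0.02 m/s and distance of each of drypod_mark, drypod, tokens, scoop, softener, stainjar, brush, soap, spraycan from where it was at the start of the episode below 0.02 m); the robot touches nothing.
It fails at once if the wheel was turned more than half a click past the yellow lug (value of joint washpod_wheel above 0.45 rad).
It fails at once if the start button was pressed before the wheel was set (value of joint washpod_wheel below -0.4 rad and value of joint washpod_start above 0.003 m).
It fails at once if the blue timer was lifted, tipped or shoved (distance of washpod from where it was at the start of the episode above 0.03 m or height (world z) of washpod above 0.01 m or angle between washpod's own z axis and vertical above 0.12 rad).
It fails at once if the orange timer was moved or its wheel turned (distance of any of drypod, drypod_mark from where it was at the start of the episode above 0.02 m).
It fails at once if a bystander was displaced or lifted (distance of any of tokens, scoop, softener, stainjar, brush, soap, spraycan from where it was at the start of the episode above 0.02 m).
It also fails if it takes over 58 s, if anything falls off the work surface, if the arm or the gripper's body presses on something with over 40 N, if the wrist force passes 120 N, or if a joint passes its speed limit or range.

ROBOT

A 6-joint arm with a two-finger parallel gripper is mounted at the origin on the work surface. World frame = base frame: x ahead of the robot, y to its left, z up, the work surface at z = 0. Lengths are in m, angles in rad, forces in N, time in s.
With the tool pointing down it reaches from about 0.35 to 0.725 m from the base axis. Payload 6 kg.
Tool frame: the origin (TCP) lies midway between the tips of the shut fingers; the grasp point (between the pads) lies 19 mm behind it; z points along the fingers, y is the line along which they close (so a half turn about z gives the same grasp; the last joint's range is limited). The gripper opens to 85 mm and grips with 20 to 120 N. Pads are 22 mm wide; open, the fingers measure 114 mm over their backs; the gripper's body (76 mm by 85 mm) begins 54 mm behind the grasp point. The pads swing forward as they close: fully open they stand 13 mm farther back than shut.
Start: joints at [1.644, 0.04, 0.085, 0, -1.615, -0.334], TCP at [0.155, 0.58, 0.231] pointing down, gripper open.
Joint ranges: [-2.56, 2.56], [-1.29, 2.01], [-1.08, 1.49], [-3.29, 1.98], [-2.81, -0.18], [-2.99, 2.99]. Speed limits (rad/s): [2.57, 2.57, 3.01, 3.14, 3.14, 3.14].

INTERFACE

Orientations are given as a rotation vector (axis times angle).
In Python, from bench import arm gives the robot as it stands.
- The arm moves only by the tool drive_effector, called after "Request:" as name(argument=value, ...) on one line, values as JSON. Schema: {"type":"object","properties":{"plan":{"type":"object","properties":{"motion":{"type":"array","items":{"type":"array","items":{"type":"number"},"minItems":6,"maxItems":6},"minItems":1,"maxItems":20}},"additionalProperties":false,"required":["motion"]},"aperture":{"type":"number"},"grip_force":{"type":"number"},"only":{"type":"string"},"quiet":{"type":"boolean"},"lines":{"type":"string"}},"required":["plan"],"additionalProperties":false}. plan is an object whose key "motion" holds a list of rows, 1 to 20 of them, each of 6 numbers: dx, dy, dz in normalised numbers (1 is 0.75 m), then a rotation vector rx, ry, rz in a scale on which 1.0 is pi rad; each row is the pose to reach, as a shift and turn from the pose commanded when the call began, along the tool's axes at that moment; what a row does not reach only later rows make up. A row lasts 1/12 s, in which the tool goes at most 0.0417 m and 0.125 rad, less where a joint would pass 70% of its speed; a pose out of reach is approached as far as the arm can. aperture is the finger opening in m, set as the call begins (left out keeps the last). The fingers move at their own pace and stop on an object; grip_force is the grip in N (left out, the last holds). Time passes only in rows, so rows that do not move let the fingers close. The tool returns the time, the measured TCP pose, the force, the opening and the grip force at its end. only (a regular expression) keeps the lines of the reply that match it, lines (a string "A,B") keeps lines A to B, and quiet returns only ok. A shift or turn number past 1, either way, is cut back to 1. Input that does not fit is refused with a message, and nothing moves.
- arm.read_state(): the state, without advancing time (a new reading comes with each control period).
- arm.snapshot(name): name is "scene" or "top" or "wrist"; returns a dict with "color" (400x640x3 uint8, red, green, blue), "intrinsics" (3x3 intrinsics, pixels), "camera_from_world" (4x4, takes a point from world to camera coordinates); the wrist camera has in their place "tool_from_camera" (4x4, takes a point from camera to tool coordinates, whose origin is the TCP and whose axes are the flange's). Camera axes: x right, y down, z forward; pixel columns grow to the right and rows downward; lengths in m; the calibration is good to about 2 mm. A picture is of the moment at which its call begins: read the wrist's pose just before it. There is no depth.
- arm.finish_job(): hands the job in; it is judged then, once.
The state is a dict: "t": time; "qpos": joint angles; "qvel": joint speeds; "joint_efforts": joint torques, N m; "tcp_pos": TCP position; "ee_rot": TCP orientation; "contact_force": force on the tool from outside, world axes, zero at the start; "torque": the same for the moment, N m; "grip_width": finger opening in m; "grip_force": force on a finger pad.
Only numpy, scipy, OpenCV 4.12 (cv2) and the standard library are available. Lean on these libraries where they do the work, as an engineer would, in place of code of your own. Each camera call takes 0.05 s, during which the arm holds its last target. There are 200 camera calls.

## Working session

There is one attempt and no reset: what is moved stays moved. The work goes in short steps, Python scripts to look and compute and a tool call to move; the robot and the scene stay as the last step left them, time stands still between calls to the robot, and variables do not carry over. Pictures are saved under pics/ and viewed, at most 10 in all, crops included, and the job is handed in when it is done.

```bash
ls; mkdir -p pics; python3 - <<'E'
from bench import arm
import cv2,numpy as np,pickle
s=arm.read_state();print(s)
d={}
for n in("scene","top"):
    r=arm.snapshot(n);d[n]=r;cv2.imwrite(f"pics/{n}0.png",r["color"][:,:,::-1]);print(n,r["intrinsics"],r["camera_from_world"])
pickle.dump(d,open("s0.pkl","wb"))
E
```

```text
bench.py
pics
{'t': 0.0, 'qpos': array([ 1.64371289e+00,  4.07639379e-02,  8.38294910e-02, -4.91276828e-04,
       -1.61549251e+00, -3.33705767e-01]), 'qvel': array([ 0.00069043, -0.0004769 , -0.00030488,  0.00018911, -0.00028519,
       -0.00124153]), 'joint_efforts': array([-8.03815456e-04, -3.68200994e+01,  3.47410297e+01,  6.93213522e+00,
       -5.38750537e-03, -1.56777350e-05]), 'tcp_pos': array([0.15452838, 0.57942175, 0.23031085]), 'ee_rot': array([ 3.11324526e+00, -4.08232775e-01, -2.37766895e-04]), 'contact_force': array([ 0.49850903, -0.16946578,  0.21399021]), 'torque': array([-0.01214677, -0.00898064,  0.03893429]), 'grip_force': 0.0, 'grip_width': 0.08547468763901678}
scene [[434.18769714   0.         326.08996155]
 [  0.         434.18769714 193.65689816]
 [  0.           0.           1.        ]] [[ 0.53567846  0.84438831  0.00754702 -0.34686979]
 [ 0.59198615 -0.36915158 -0.71643528 -0.28488549]
 [-0.60216358  0.38824668 -0.69761274  1.54889091]
 [ 0.          0.          0.          1.        ]]
top [[363.11791574   0.         319.76818655]
 [  0.         363.11791574 198.19554073]
 [  0.           0.           1.        ]] [[-1.40099845e-02 -9.99834400e-01  1.16143253e-02  9.88551193e-04]
 [-9.82149387e-01  1.15812756e-02 -1.87745721e-01  6.08422640e-01]
 [ 1.87580121e-01 -1.40373171e-02 -9.82148997e-01  1.17821037e+00]
 [ 0.00000000e+00  0.00000000e+00  0.00000000e+00  1.00000000e+00]]
```

View pics/scene0.png

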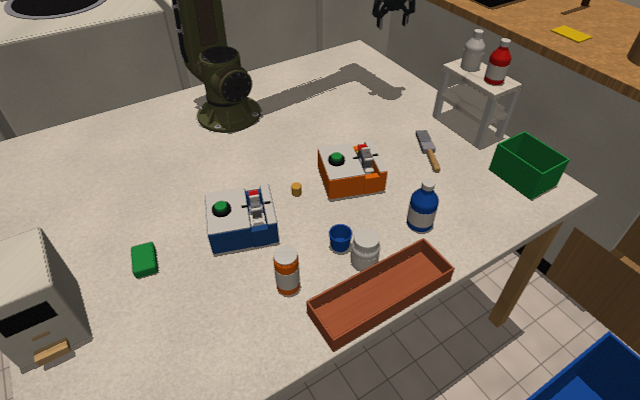

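View pics/top0.png

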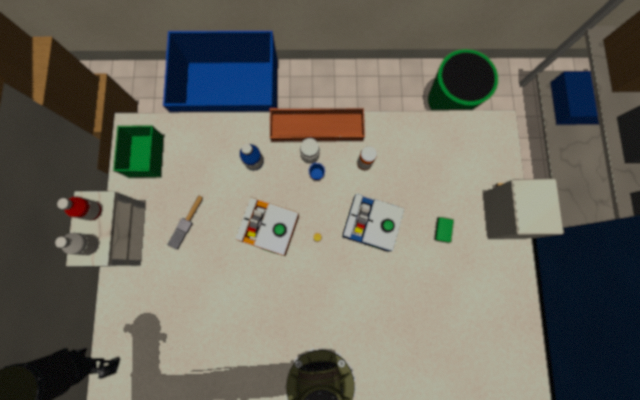

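```bash
cat > h.py <<'E'
import numpy as np,cv2
def ray(r,uv):
    K=r["intrinsics"];T=np.asarray(r["camera_from_world"]);R=T[:3,:3]
    return -R.T@T[:3,3], R.T@np.linalg.inv(K)@np.array([uv[0],uv[1],1.])
def onz(r,uv,z):
    o,d=ray(r,uv);return o+d*(z-o[2])/d[2]
def proj(r,p):
    T=np.asarray(r["camera_from_world"]);c=T[:3,:3]@p+T[:3,3];q=r["intrinsics"]@c;return q[:2]/q[2]
def blobs(m,mn=5):
    n,l,s,c=cv2.connectedComponentsWithStats(m.astype(np.uint8));return [(s[i,4],c[i].round(2),s[i,:4]) for i in range(1,n) if s[i,4]>=mn]
E
python3 - <<'E'
import pickle;from h import *
d=pickle.load(open("s0.pkl","rb"))
t=d["top"];s=d["scene"]
a=cv2.resize(t["color"][185:260,335:410],None,fx=7,fy=7,interpolation=cv2.INTER_CUBIC)
b=cv2.resize(s["color"][180:255,200:285],None,fx=7,fy=7,interpolation=cv2.INTER_CUBIC)
im=np.zeros((525,1120,3),np.uint8);im[:,:525]=a;im[:,525:]=b
cv2.imwrite("pics/crop0.png",cv2.resize(im,(800,375))[:,:,::-1])
for n,r,box in(("top",t,(335,185,410,260)),("scene",s,(200,180,285,255))):
    x0,y0,x1,y1=box;c=r["color"][y0:y1,x0:x1];h=cv2.cvtColor(c,cv2.COLOR_RGB2HSV).astype(int);H,S,V=h[...,0],h[...,1],h[...,2]
    for nm,m in(("green",(H>45)&(H<90)&(S>120)),("red",((H<8)|(H>172))&(S>150)&(V>70)),("yel",(H>20)&(H<35)&(S>120)&(V>70)),("black",(V<45)&(S<150)),("white",(S<40)&(V>130))):
        for k in blobs(m):
            uv=k[1]+[x0,y0];print(n,nm,k[0],uv,onz(r,uv,.102 if nm=="green" else .081).round(4))
E
```

```text
top green 88 [387.65 224.98] [ 0.509 -0.225  0.102]
top red 28 [360.61 225.18] [ 0.5118 -0.1399  0.081 ]
top yel 41 [358.15 229.83] [ 0.4966 -0.1312  0.081 ]
top white 3592 [370.66 224.96] [ 0.5121 -0.1731  0.081 ]
top white 86 [390.3 190.6] [ 0.6271 -0.2438  0.081 ]
top white 7 [408.   194.57] [ 0.6128 -0.3026  0.081 ]
top white 37 [365.05 207.54] [ 0.5705 -0.1567  0.081 ]
top white 151 [349.56 225.61] [ 0.5108 -0.1034  0.081 ]
top white 8 [363.5 216.5] [ 0.5405 -0.1504  0.081 ]
scene green 118 [220.47 206.21] [ 0.5153 -0.2279  0.102 ]
scene red 41 [252.95 192.12] [ 0.4912 -0.1302  0.081 ]
scene black 105 [221.82 211.41] [ 0.5133 -0.227   0.081 ]
scene black 7 [266.86 202.29] [ 0.5444 -0.1162  0.081 ]
scene black 9 [244.33 206.11] [ 0.5263 -0.1711  0.081 ]
scene white 6 [210.17 181.83] [ 0.3938 -0.2108  0.081 ]
scene white 27 [233.15 182.7 ] [ 0.4298 -0.1596  0.081 ]
scene white 7 [245.29 181.57] [ 0.443  -0.1299  0.081 ]
scene white 5 [272.8 181.6] [ 0.4824 -0.0669  0.081 ]
scene white 14 [281.64 182.5 ] [ 0.4982 -0.0483  0.081 ]
scene white 414 [268.58 204.32] [ 0.5533 -0.1157  0.
[... 528 characters left out ...]
 209.43] [ 0.5826 -0.1031  0.081 ]
scene white 7 [262.71 214.29] [ 0.5768 -0.1441  0.081 ]
scene white 54 [257.93 220.04] [ 0.5881 -0.1629  0.081 ]
scene white 6 [282.5  226.67] [ 0.6395 -0.1217  0.081 ]
scene white 5 [200.4 237.2] [ 0.5654 -0.3032  0.081 ]
scene white 5 [282.2 241.8] [ 0.6811 -0.1449  0.081 ]
scene white 5 [201.8 242.8] [ 0.5835 -0.3066  0.081 ]
scene white 92 [279.3  250.36] [ 0.7001 -0.1627  0.081 ]
scene white 7 [263.29 250.43] [ 0.6806 -0.1942  0.081 ]
scene white 7 [201.14 252.  ] [ 0.6087 -0.3177  0.081 ]
scene white 7 [251.43 251.14] [ 0.6679 -0.2184  0.081 ]
scene white 6 [257.67 252.67] [ 0.6796 -0.2081  0.081 ]
scene white 6 [266.5 253.5] [ 0.6926 -0.192   0.081 ]
```

View pics/crop0.png

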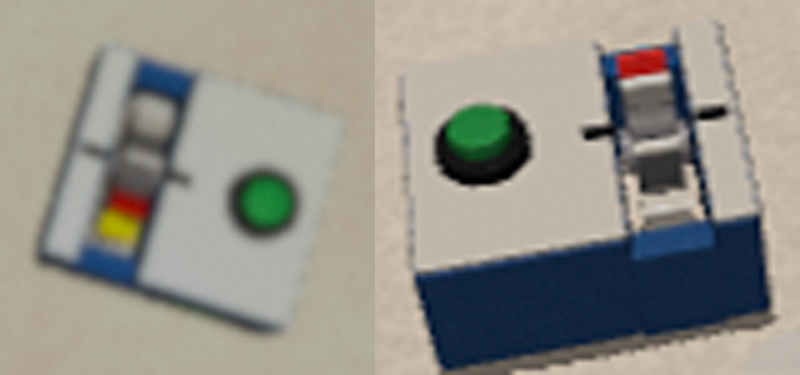

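```bash
python3 - <<'E'
import pickle;from h import *
d=pickle.load(open("s0.pkl","rb"))
for n,box in(("top",(335,185,410,260)),("scene",(195,175,290,255))):
    r=d[n];x0,y0,x1,y1=box;c=cv2.resize(r["color"][y0:y1,x0:x1],None,fx=4,fy=4,interpolation=cv2.INTER_CUBIC).astype(int)
    rb=c[...,0]-c[...,2]
    print(n,[(q,c[tuple(q)].tolist()) for q in [[20,20],[190,100],[160,250],[120,200],[90,180]] if q[0]<c.shape[0] and q[1]<c.shape[1]])
    # button: mean of green, ray intersection later
    m=(rb<14)&(c.min(2)>100) if n=="top" else (rb<12)&(c.min(2)>100)
    k=max(blobs(m,500),key=lambda k:k[0]);print(k)
# projected check
bt,bs=np.array([387.65,224.98]),np.array([220.47,206.21])
(o1,d1),(o2,d2)=ray(d["top"],bt),ray(d["scene"],bs)
A=np.c_[d1,-d2];q=np.linalg.lstsq(A,o2-o1,rcond=None)[0];p1=o1+q[0]*d1;p2=o2+q[1]*d2;print("button",p1,p2)
yaw=np.radians(-18.2);ex=np.array([np.cos(yaw),np.sin(yaw),0]);ey=np.array([-ex[1],ex[0],0])
ax=np.array([.537,-.145,.065])
for th in(-2.356,-1.57,-1.18,-.785):
    for nm,o in(("yel",0),("red",np.pi/4)):
        a=th+o;t=ax+.05*(np.sin(a)*ex+[0,0,np.cos(a)])
        print(th,nm,proj(d["top"],t).round(1),proj(d["scene"],t).round(1))
E
```

```text
top [([20, 20], [176, 175, 155]), ([190, 100], [169, 157, 46]), ([160, 250], [175, 178, 167]), ([120, 200], [176, 178, 170]), ([90, 180], [175, 178, 168])]
(np.int32(27225), array([160.53, 149.21]), array([ 28,  34, 246, 234], dtype=int32))
scene [([20, 20], [197, 184, 166]), ([190, 100], [191, 181, 170]), ([160, 250], [52, 50, 50]), ([120, 200], [131, 124, 115]), ([90, 180], [192, 182, 171])]
(np.int32(609), array([247.25, 118.59]), array([224, 107,  47,  32], dtype=int32))
button [ 0.50962476 -0.22614469  0.09612127] [ 0.50949763 -0.2264641   0.09617118]
-2.356 yel [357.2 229.4] [255.7 209. ]
-2.356 red [357.1 232.4] [253.6 195.9]
-1.57 yel [357.1 232.4] [253.6 195.9]
-1.57 red [359.6 227.1] [252.8 190.1]
-1.18 yel [358.1 230.8] [253.  191.8]
-1.18 red [361.4 222. ] [253.2 191.3]
-0.785 yel [359.6 227.1] [252.8 190.1]
-0.785 red [363.2 216.1] [254.  195.3]
```

```bash
python3 - <<'E'
import pickle;from h import *
from scipy.spatial.transform import Rotation as R
d=pickle.load(open("s0.pkl","rb"));r=d["top"]
c=cv2.resize(r["color"][185:260,335:410],None,fx=4,fy=4,interpolation=cv2.INTER_CUBIC).astype(int)
m=((c[...,0]-c[...,2]<14)&(c.min(2)>100)).astype(np.uint8)
cn=max(cv2.findContours(m,cv2.RETR_EXTERNAL,cv2.CHAIN_APPROX_NONE)[0],key=cv2.contourArea)[:,0]
P=np.array([onz(r,[(u+.5)/4-.5+335,(v+.5)/4-.5+185],.081)[:2] for u,v in cn])
b=cv2.minAreaRect((P*1000).astype(np.float32));print(b,cv2.boxPoints(b))
import numpy as np
yaw=np.radians(-18.2);Rt=R.from_rotvec([3.11324526e+00,-4.08232775e-01,0])
p0=np.array([.1545,.5794,.2303])
for w in([.40,.22,.23],[.537-.05*np.cos(yaw),-.145-.05*np.sin(yaw),.20]):
    print(Rt.inv().apply(np.array(w)-p0).round(3))
print(Rt.as_matrix())
E
```

```text
((521.921630859375, -181.215576171875), (175.43020629882812, 156.27723693847656), 71.07542419433594) [[ 419.55865  -238.8472  ]
 [ 567.3885   -289.53152 ]
 [ 624.2846   -123.583954]
 [ 476.45477   -72.89963 ]]
[0.33  0.284 0.001]
[0.506 0.598 0.031]
[[ 9.66192368e-01 -2.57822148e-01 -2.20524486e-04]
 [-2.57822148e-01 -9.66190929e-01 -1.68175329e-03]
 [ 2.20524486e-04  1.68175329e-03 -9.99998562e-01]]
```

Careful with the scale: shifts go in shares of 0.75 m and turns go in shares of pi rad. That gives: 0.597 m / 0.75 = 0.796, 0.535 m / 0.75 = 0.7133, 0.066 rad / 3.1416 = 0.021.

Request:
drive_effector(plan={"motion":[[0.0533,0.0467,0,0,0,0.0032],[0.1067,0.0933,0,0,0,0.0064],[0.16,0.14,0,0,0,0.0095],[0.2067,0.18,0,0,0,0.0127],[0.2467,0.2133,0,0,0,0.0159],[0.2867,0.2467,0,0,0,0.0191],[0.3267,0.28,0,0,0,0.021],[0.3667,0.3133,0,0,0,0.021],[0.4,0.3467,0,0,0,0.021],[0.4333,0.3867,0,0,0,0.021],[0.46,0.4333,0,0,0,0.021],[0.4867,0.48,0,0,0,0.021],[0.5133,0.5267,0,0,0,0.021],[0.54,0.5733,0,0,0,0.021],[0.5667,0.62,0,0,0,0.021],[0.5933,0.6667,0,0,0,0.021],[0.62,0.7133,0,0,0,0.021],[0.6467,0.76,0,0,0,0.021],[0.672,0.796,0.0133,0,0,0.021],[0.672,0.796,0.0267,0,0,0.021]]}, aperture=0, grip_force=20)

```text
t: 1.77
tcp_pos: [0.488, -0.1326, 0.2102]
ee_rot: [3.096, -0.521, -0.002]
contact_force: [-0.7, 2.1, -0.5]
grip_width: 0.0001
grip_force: 0.0
```

Request:
drive_effector(plan={"motion":[[0,0,0,0,0,0],[0,0,0,0,0,0],[0,0,0,0,0,0],[0,0,0,0,0,0]]})

```text
t: 2.1
tcp_pos: [0.488, -0.126, 0.2124]
ee_rot: [-3.1, 0.508, -0.003]
contact_force: [0.3, 0.1, 0.9]
grip_width: -0.0003
grip_force: 0.0
```

```bash
python3 - <<'E'
from bench import arm
import cv2,pickle
s=arm.read_state();r=arm.snapshot("wrist");cv2.imwrite("pics/w1.png",r["color"][:,:,::-1]);pickle.dump((s,r),open("w1.pkl","wb"));print(r["intrinsics"],r["tool_from_camera"],s["tcp_pos"],s["ee_rot"])
E
```

```text
[[341.62519485   0.         319.72949743]
 [  0.         341.62519485 196.13440034]
 [  0.           0.           1.        ]] [[-8.52156652e-04 -9.46341695e-01 -3.23166630e-01  8.39107614e-02]
 [ 9.99999363e-01 -5.67114126e-04 -9.76191031e-04 -3.81161140e-04]
 [ 7.40537914e-04 -3.23167256e-01  9.46341575e-01 -1.44046245e-01]
 [ 0.00000000e+00  0.00000000e+00  0.00000000e+00  1.00000000e+00]] [ 0.48797175 -0.12596454  0.21240092] [-3.10010616e+00  5.07784423e-01 -2.65370995e-03]
```

View pics/w1.png

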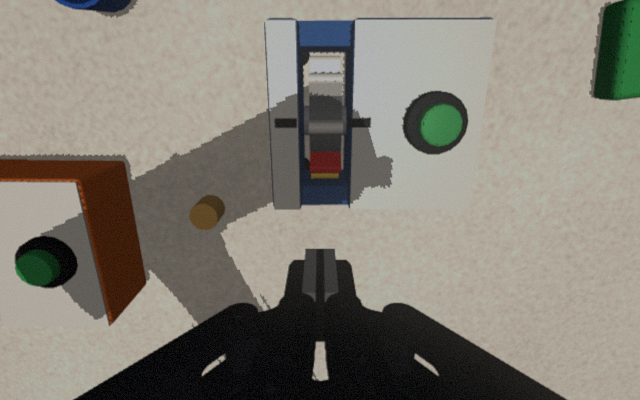

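The wrist view shows the timer square to the tool, the pointers at (286,123) and (361,122), the button at (441,125), and a white lug at the top. Red (326,161) and yellow (325,176) follow it, so it is two clicks short.

```bash
cat >> h.py <<'E'
from scipy.spatial.transform import Rotation as Rn
def wc(s,r):
    T=np.eye(4);T[:3,:3]=Rn.from_rotvec(s["ee_rot"]).as_matrix();T[:3,3]=s["tcp_pos"]
    return dict(intrinsics=r["intrinsics"],camera_from_world=np.linalg.inv(T@r["tool_from_camera"]),T=T)
E
python3 - <<'E'
import pickle;from h import *
s,r=pickle.load(open("w1.pkl","rb"));w=wc(s,r);Ti=np.linalg.inv(w["T"])
for nm,uv,z in(("pL",(286,123),.083),("pR",(361,122),.083),("btn",(441,125),.102),("c1",(265,19),.081),("c2",(493,18),.081),("c3",(274,209),.081)):
    p=onz(w,uv,z);print(nm,p.round(4),"tool",(Ti@np.r_[p,1])[:3].round(4))
print(w["T"].round(4))
E
```

```text
pL [ 0.5456 -0.1166  0.083 ] tool [ 0.0515 -0.0272  0.1295]
pR [ 0.5275 -0.1729  0.083 ] tool [0.0522 0.0319 0.1295]
btn [ 0.5094 -0.2265  0.102 ] tool [0.0522 0.0885 0.1104]
c1 [ 0.6199 -0.1279  0.081 ] tool [ 0.1254 -0.0402  0.1316]
c2 [ 0.5677 -0.2844  0.081 ] tool [0.1259 0.1248 0.1316]
c3 [ 0.4803 -0.081   0.081 ] tool [-0.0219 -0.0401  0.1314]
[[ 9.477e-01 -3.190e-01  1.700e-03  4.880e-01]
 [-3.190e-01 -9.477e-01 -1.000e-04 -1.260e-01]
 [ 1.600e-03 -4.000e-04 -1.000e+00  2.124e-01]
 [ 0.000e+00  0.000e+00  0.000e+00  1.000e+00]]
```

To row units: 0.09 m / 0.75 = 0.12, 0.002 m / 0.75 = 0.0027.

Request:
drive_effector(plan={"motion":[[0.0013,0.0027,0.04,0,0,0],[0.0013,0.0027,0.08,0,0,0],[0.0013,0.0027,0.1133,0,0,0],[0.0013,0.0027,0.12,0,0,0],[0.0013,0.0027,0.12,0,0,0],[0.0013,0.0027,0.12,0,0,0],[0.0013,0.0027,0.12,0,0,0]]})

```text
t: 2.73
tcp_pos: [0.4892, -0.1292, 0.124]
ee_rot: [-3.1, 0.51, -0.006]
contact_force: [-0.0, 0.5, -0.2]
grip_width: -0.0001
grip_force: 0.0
```

To row units: 0.016 m / 0.75 = 0.0213, 0.01 m / 0.75 = 0.0133.

Request:
drive_effector(plan={"motion":[[0,0,0.0133,0,0,0],[0,0,0.0213,0,0,0],[0,0,0.0213,0,0,0],[0,0,0.0213,0,0,0],[0,0,0.0213,0,0,0]]})

```text
t: 3.15
tcp_pos: [0.4881, -0.1294, 0.1055]
ee_rot: [3.099, -0.511, 0.0]
contact_force: [-0.8, -0.1, 0.1]
grip_width: -0.0002
grip_force: 0.0
```

Request:
drive_effector(plan={"motion":[[0,0,0,0,0,0],[0,0,0,0,0,0]]})

```text
t: 3.32
tcp_pos: [0.4882, -0.1293, 0.1056]
ee_rot: [3.1, -0.511, 0.001]
contact_force: [-0.5, -0.8, 0.7]
grip_width: 0.0001
grip_force: 0.0
```

To row units: 0.093 m / 0.75 = 0.124, -0.001 m / 0.75 = -0.0013.

Request:
drive_effector(plan={"motion":[[0.0107,0,-0.0013,0,0,0],[0.0213,0,-0.0013,0,0,0],[0.032,0,-0.0013,0,0,0],[0.0427,0,-0.0013,0,0,0],[0.0533,0,-0.0013,0,0,0],[0.064,0,-0.0013,0,0,0],[0.0747,0,-0.0013,0,0,0],[0.0853,0,-0.0013,0,0,0],[0.096,0,-0.0013,0,0,0],[0.1067,0,-0.0013,0,0,0],[0.116,0,-0.0013,0,0,0],[0.124,0,-0.0013,0,0,0],[0.124,0,-0.0013,0,0,0],[0.124,0,-0.0013,0,0,0],[0.124,0,-0.0333,0,0,0],[0.124,0,-0.06,0,0,0],[0.08,0,-0.08,0,0,0],[0.0333,0,-0.0933,0,0,0],[0,0,-0.0933,0,0,0],[0,0,-0.0933,0,0,0]]})

```text
t: 4.98
tcp_pos: [0.4858, -0.1284, 0.1775]
ee_rot: [-3.099, 0.509, -0.006]
contact_force: [0.8, -0.7, 0.3]
grip_width: -0.0001
grip_force: 0.0
```

Request:
drive_effector(plan={"motion":[[0,0,0,0,0,0],[0,0,0,0,0,0]]})

```text
t: 5.15
tcp_pos: [0.4881, -0.1292, 0.1756]
ee_rot: [-3.1, 0.51, -0.001]
contact_force: [0.7, -0.4, 0.2]
grip_width: -0.0
grip_force: 0.0
```

```bash
python3 - <<'E'
from bench import arm
import cv2,pickle
s=arm.read_state();r=arm.snapshot("wrist");c=arm.snapshot("scene");pickle.dump((s,r,c),open("w2.pkl","wb"))
a=cv2.resize(c["color"][165:255,200:290],(400,400),interpolation=cv2.INTER_CUBIC);b=r["color"][0:400,120:520]
cv2.imwrite("pics/w2.png",cv2.hconcat([b,a])[:,:,::-1])
E
```

```text
(no output)
```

View pics/w2.png

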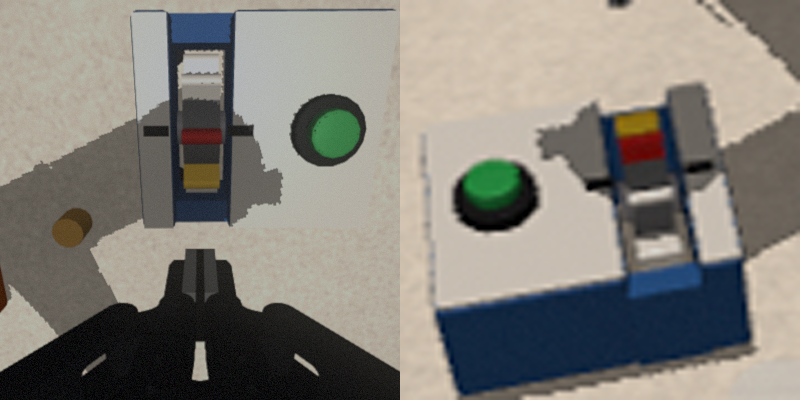

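The red lug is now at the top, level with the pointers at row 131, and yellow is one click short at (201,176). The timer hasn't moved, so I'll repeat the same flick.

To row units: 0.069 m / 0.75 = 0.092, 0.055 m / 0.75 = 0.0733.

Request:
drive_effector(plan={"motion":[[0,0,0.04,0,0,0],[0,0,0.0733,0,0,0],[0,0,0.092,0,0,0],[0,0,0.092,0,0,0],[0,0,0.092,0,0,0],[0,0,0.092,0,0,0]]})

```text
t: 5.75
tcp_pos: [0.4888, -0.1297, 0.1075]
ee_rot: [3.099, -0.511, 0.002]
contact_force: [1.2, -0.4, 0.6]
grip_width: 0.0001
grip_force: 0.0
```

Request:
drive_effector(plan={"motion":[[0.0107,0,0,0,0,0],[0.0213,0,0,0,0,0],[0.032,0,0,0,0,0],[0.0427,0,0,0,0,0],[0.0533,0,0,0,0,0],[0.064,0,0,0,0,0],[0.0747,0,0,0,0,0],[0.0853,0,0,0,0,0],[0.096,0,0,0,0,0],[0.1067,0,0,0,0,0],[0.116,0,0,0,0,0],[0.124,0,0,0,0,0],[0.124,0,0,0,0,0],[0.124,0,0,0,0,0],[0.124,0,-0.0333,0,0,0],[0.124,0,-0.06,0,0,0],[0.08,0,-0.08,0,0,0],[0.0333,0,-0.0933,0,0,0],[0,0,-0.0933,0,0,0],[0,0,-0.0933,0,0,0]]})

```text
t: 7.42
tcp_pos: [0.4858, -0.1284, 0.1785]
ee_rot: [-3.099, 0.509, -0.006]
contact_force: [0.9, 0.2, 0.2]
grip_width: 0.0001
grip_force: 0.0
```

Request:
drive_effector(plan={"motion":[[0,0,0,0,0,0],[0,0,0,0,0,0],[0,0,0,0,0,0],[0,0,0,0,0,0]]})

```text
t: 7.75
tcp_pos: [0.4883, -0.1295, 0.1757]
ee_rot: [3.099, -0.512, -0.002]
contact_force: [0.8, 0.8, -1.0]
grip_width: -0.0
grip_force: 0.0
```

```bash
python3 - <<'E'
from bench import arm
from h import *
import cv2,pickle
s=arm.read_state();r=arm.snapshot("wrist");c=arm.snapshot("scene");pickle.dump((s,r,c),open("w3.pkl","wb"))
a=cv2.resize(c["color"][165:255,200:290],(400,400),interpolation=cv2.INTER_CUBIC);b=r["color"][0:400,120:520]
cv2.imwrite("pics/w3.png",cv2.hconcat([b,a])[:,:,::-1])
w=wc(s,r);Ti=np.linalg.inv(w["T"]);h=cv2.cvtColor(r["color"],cv2.COLOR_RGB2HSV)
m=cv2.inRange(h,(45,120,60),(90,255,255));m[:,:380]=0;m[:,520:]=0
k=max(blobs(m>0,100),key=lambda k:k[0]);p=onz(w,k[1],.102);print(k,p,(Ti@np.r_[p,1])[:3])
E
```

```text
(np.int32(1776), array([454.79, 133.47]), array([431, 110,  48,  48], dtype=int32)) [ 0.5095727  -0.22653336  0.102     ] [0.05144828 0.08502331 0.07373499]
```

View pics/w3.png

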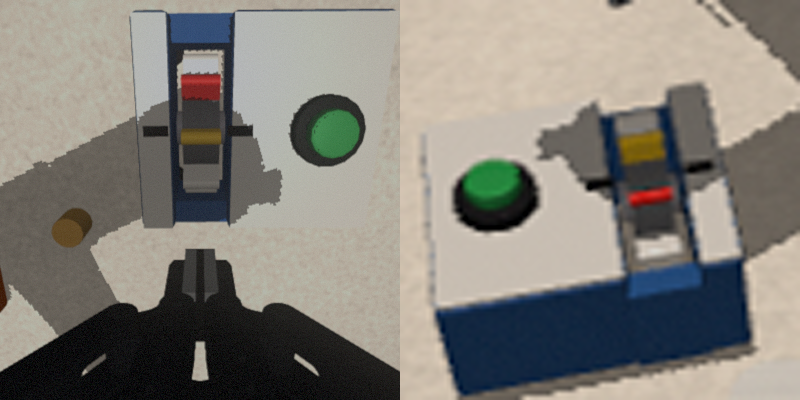

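Yellow is now at the top (202,136), level with the pointers, and the timer hasn't moved. Next is the button.

To row units: 0.085 m / 0.75 = 0.1133, 0.067 m / 0.75 = 0.0893.

Request:
drive_effector(plan={"motion":[[0.0333,0.0533,0,0,0,0],[0.068,0.1133,0,0,0,0],[0.068,0.1133,0.04,0,0,0],[0.068,0.1133,0.0733,0,0,0],[0.068,0.1133,0.0893,0,0,0],[0.068,0.1133,0.0893,0,0,0],[0.068,0.1133,0.0893,0,0,0],[0.068,0.1133,0.0893,0,0,0]]})

```text
t: 8.52
tcp_pos: [0.51, -0.2261, 0.1114]
ee_rot: [3.099, -0.509, 0.004]
contact_force: [0.9, -0.8, 0.2]
grip_width: -0.0003
grip_force: 0.0
```

Request:
drive_effector(plan={"motion":[[0,0,0.0053,0,0,0],[0,0,0.0107,0,0,0],[0,0,0.0147,0,0,0],[0,0,0.016,0,0,0],[0,0,0.016,0,0,0],[0,0,0.016,0,0,0]]})

```text
t: 9.02
tcp_pos: [0.5096, -0.226, 0.0981]
ee_rot: [-3.1, 0.51, -0.002]
contact_force: [1.6, 2.4, 2.5]
grip_width: -0.0003
grip_force: 1.5
```

Part way down; going on until the force shows the stop.

To row units: 0.003 m / 0.75 = 0.004, 0.002 m / 0.75 = 0.0027.

Request:
drive_effector(plan={"motion":[[0,0,0.0027,0,0,0],[0,0,0.004,0,0,0],[0,0,0.004,0,0,0],[0,0,0.004,0,0,0],[0,0,0.004,0,0,0]]})

```text
t: 9.43
tcp_pos: [0.5096, -0.2262, 0.096]
ee_rot: [3.1, -0.51, 0.003]
contact_force: [-0.8, 4.5, 9.1]
grip_width: -0.0001
grip_force: 4.6
```

To row units: 0.001 m / 0.75 = 0.0013.

Request:
drive_effector(plan={"motion":[[0,0,0.0013,0,0,0],[0,0,0.0013,0,0,0],[0,0,0.0013,0,0,0]]})

```text
t: 9.68
tcp_pos: [0.5096, -0.2262, 0.096]
ee_rot: [3.099, -0.51, 0.004]
contact_force: [-2.2, 4.8, 12.8]
grip_width: 0.0
grip_force: 6.6
```

Request:
drive_effector(plan={"motion":[[0,0,-0.0133,0,0,0],[0,0,-0.04,0,0,0],[0,0,-0.08,0,0,0],[0,0,-0.1333,0,0,0],[0,0,-0.16,0,0,0],[0,0,-0.16,0,0,0],[0,0,-0.16,0,0,0],[0,0,-0.16,0,0,0]]})

```text
t: 10.35
tcp_pos: [0.5084, -0.226, 0.212]
ee_rot: [-3.099, 0.511, 0.004]
contact_force: [-0.2, -0.4, -0.5]
grip_width: -0.0001
grip_force: 0.0
```

```bash
python3 - <<'E'
from bench import arm
import cv2
r=arm.snapshot("wrist");c=arm.snapshot("scene")
a=cv2.resize(c["color"][165:255,200:290],(400,400),interpolation=cv2.INTER_CUBIC);b=r["color"][0:400,120:520]
cv2.imwrite("pics/w4.png",cv2.hconcat([b,a])[:,:,::-1])
E
```

```text
(no output)
```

View pics/w4.png

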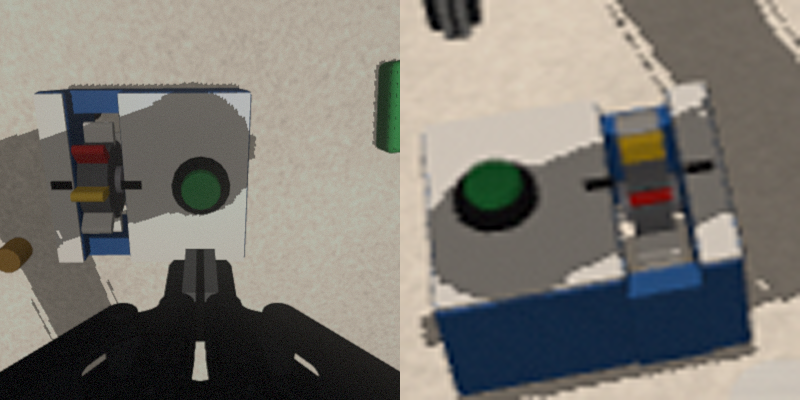

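The final picture shows yellow still at the top, the button up again, the timer in place and the arm clear.

```bash
python3 -c "
from bench import arm
print(arm.finish_job())"
```

```text
the job is handed in; nothing more can be done
None
```

I flicked the blue timer's wheel two clicks so the yellow lug stands at the top, pressed the green start button down to its stop and let it spring back, and handed the job in at about 10 s; no verdict was returned.

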